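# Dust caps onto their tubes

## Task

Put the two black dust caps on the two open aluminium tubes, each on the tube it fits: the wider cap on the wider tube, the narrower cap on the narrower one. Push or lower each cap level and fully home over the end of its tube, then let go.

Things in the scene. Friction and masses are not known exactly. Their poses are not given: they have to be found in the camera images.
- wide_cap: Wider black plastic push-on cap, standing open side down on the table: ribbed round skirt 62 mm outside, 55 mm bore, 30 mm high, open below, bore 26 mm deep; on top a central round knob 22 mm across, from 30 to 60 mm above the underside, to pinch it by. 50 g, loose. Origin: centre of its underside; z up. The two caps differ only in skirt width.
- narrow_cap: Narrower black plastic push-on cap, standing open side down on the table: ribbed round skirt 52 mm outside, 45 mm bore, 30 mm high, open below, bore 26 mm deep; on top a central round knob 22 mm across, from 30 to 60 mm above the underside, to pinch it by. 50 g, loose. Origin: centre of its underside; z up. The two caps differ only in skirt width.
- wide_tube: Wider upright aluminium tube, fixed to the table by a round foot (68 mm across, 6 mm high); 50 mm outside, 60 mm high, open on top, last 10 mm tapering to 38 mm. The wider cap slips over it with 2.5 mm to spare all round; fully home, its underside is 34 mm above the table. The narrower cap jams on the taper. Origin: centre of the foot's underside; z up.
- narrow_tube: Narrower upright aluminium tube, fixed to the table by a round foot (68 mm across, 6 mm high); 40 mm outside, 60 mm high, open on top, last 10 mm tapering to 28 mm. The narrower cap slips over it with 2.5 mm to spare all round; fully home, its underside is 34 mm above the table. The wider cap hangs loose on it: wrong. Origin: centre of the foot's underside; z up.
Things that resemble listed ones, but are neither listed nor needed, are in the scene too. Leave any green look-alike of the wide_cap alone.

How it is judged (in metres and radians):
At the end, for the whole second after the job is handed in: Each cap sits on the tube of its own size: its axis within 10 mm of the tube's, its underside 27 to 41 mm above the table (34 mm is fully home), level within 10 degrees, and at rest (under 20 mm/s) (horizontal distance between wide_cap and wide_tube below 0.01 m and height (world z) of wide_cap between 0.027 and 0.041 m and angle between each of wide_cap, narrow_cap's own z axis and vertical below 0.17 rad and linear speed of each of wide_cap, narrow_cap below 0.02 m/s and horizontal distance between narrow_cap and narrow_tube below 0.01 m and height (world z) of narrow_cap between 0.027 and 0.041 m); the robot touches nothing.
It also fails if it takes over 50 s, if anything falls off the work surface, if the arm or the gripper's body presses on something with over 40 N, if the wrist force passes 120 N, or if a joint passes its speed limit or range.

## Robot

A 6-joint arm with a two-finger parallel gripper is mounted at the origin on a cart in front of the work surface, level with it; the furniture and walls round the work are solid. World frame = base frame: x ahead of the robot, y to its left, z up, the work surface at z = 0. Lengths are in m, angles in degrees, forces in N, time in s.
With the tool pointing down it reaches from about 0.4 to 0.825 m from the base axis. Payload 7 kg.
Tool frame: the origin (TCP) lies on the centre line of the jaws, within the pads' length; the fingertips stand 17 mm ahead of it and the grasp point (between the pads) lies 2 mm behind it; y points along the fingers, z is the direction in which the jaws open and shut, and the axes are right-handed (so a half turn about y gives the same grasp; the last joint's range is limited). The gripper opens to 88 mm and grips with 3 to 60 N. Pads are 19 mm wide; open, the fingers measure 130 mm over their backs; the gripper's body (78 mm by 193 mm) begins 47 mm behind the grasp point.
Start: joints at [-50.529, 20.546, 0.682, 0, -70.136, -16.507], TCP at [0.263, -0.621, 0.244] pointing down, gripper open.
Joint ranges: [-176.03, 176.03], [-82.01, 121.73], [-58.28, 71.71], [-173.87, 95.51], [-174.79, -0.11], [-173.66, 173.66]. Speed limits (degrees/s): [136.94, 136.94, 172.46, 180, 180, 180].

## Interface

Orientations are given as [roll, pitch, yaw] about the fixed x, y, z axes, in that order (R = Rz(yaw) Ry(pitch) Rx(roll)).
In Python, from plant import r, capture, camera_info gives the robot as it stands. The module is installed in compiled form; this text tells all that it offers.
- The arm moves only by the tool apply_moves, never from a script. Its argument "deltas" is a list of rows, each an object of numbers: "tx", "ty", "tz": the shift along the tool's x, y, z in m; "turn": the turn about the tool's y in rad; "gripper": the finger opening in m, from 0 to 0.0876. A call has 1 to 5 rows; each row is the pose to reach, as a shift and turn from the pose commanded when the call began, along the tool's axes at that moment; what a row does not reach only later rows make up. A row lasts 1/10 s, in which the tool goes at most 50 mm and 8.59 degrees, less where a joint would pass 70% of its speed; a pose out of reach is approached as far as the arm can. A call with a gripper value outside its range is refused whole. The fingers move at their own pace and stop on an object; "newtons" is the grip in N (left out, the last holds). Time passes only in rows, so rows that repeat a pose let the fingers close. It gives the time, the measured TCP pose, the force and the opening at its end, in the units of the state.
- r.get_state(): the state, without advancing time (a new reading comes with each control period).
- capture(name): name is "scene" or "side" or "wrist"; returns (picture, depth): 480x640x3 uint8, red, green, blue; 480x640 float32, m along the optical axis (not along the pixel's ray), 0 where there is no reading.
- camera_info(name): a dict with "K" (3x3 intrinsics, pixels), "eye" and "orientation" of the camera in the world; the wrist camera has in their place "tool_from_camera" (4x4, takes a point from camera to tool coordinates, whose origin is the TCP and whose axes are the tool frame's). Camera axes: x right, y up, looking along -z (the intrinsics and any distortion apply to the point x, -y, -z); pixel columns grow to the right and rows downward; lengths in m; the calibration is good to about 2 mm. A picture is of the moment at which its call begins: read the wrist's pose just before it. camera_info takes no time and is no camera call.
- r.close_job(): hands the job in, once; it reports no verdict.
The state is a dict: "time_s": time; "joints": joint angles; "qd": joint speeds; "joint_torque": joint torques, N m; "tcp_pos": TCP position; "eef_rot": TCP orientation; "contact_force": force on the tool from outside, world axes, zero at the start; "moment": the same for the moment, N m; "gripper_width": finger opening in m.
Only numpy, scipy, OpenCV 4.12 (cv2) and the standard library are available. Lean on these libraries where they do the work, as an engineer would, in place of code of your own. Each camera call takes 0.05 s, during which the arm holds its last target.

## Working session

There is one attempt and no reset: what is moved stays moved. The work goes in short steps, Python scripts to look and compute and a tool call to move; the robot and the scene stay as the last step left them, time stands still between calls to the robot, and variables do not carry over. Pictures are saved under pics/ and viewed, and the job is handed in when it is done.

Besides the shell and the picture viewer there is one more tool, called after "Request:" as name([rows], argument=value, ...), one row to a line, values as JSON. apply_moves: Moves the arm, as the interface text tells. Its arguments: {"type":"object","properties":{"deltas":{"type":"array","items":{"type":"object","properties":{"tx":{"type":"number"},"ty":{"type":"number"},"tz":{"type":"number"},"turn":{"type":"number"},"gripper":{"type":"number"}}}},"newtons":{"type":"number"}},"required":["deltas"]}

```bash
mkdir -p pics; ls; python3 - <<'E'
from plant import r,capture,camera_info
import cv2,numpy as np
print(r.get_state())
for n in ["scene","side","wrist"]:
    p,d=capture(n); cv2.imwrite(f"pics/{n}0.png",p[:,:,::-1]); np.save(f"{n}0.npy",d); print(n,camera_info(n))
E
```

```text
pics
{'time_s': 0.0, 'joints': array([-5.05282232e+01,  2.05899358e+01,  6.33182086e-01, -2.02797153e-02,
       -7.01353413e+01, -1.65062324e+01]), 'qd': array([ 0.08520401, -0.02190751,  0.05144604,  0.07004022, -0.13338109,
        0.00578482]), 'joint_torque': array([-3.28103924e-04, -5.82713020e+01,  2.93043941e+01,  6.99712202e+00,
        6.59991187e-03, -1.79769040e-04]), 'tcp_pos': array([ 0.26315794, -0.62108318,  0.24263459]), 'eef_rot': array([-8.99062834e+01,  7.88993860e-03,  2.29586444e+01]), 'contact_force': array([ 0.34260797, -0.58663633, -0.53389314]), 'moment': array([ 0.00685944, -0.02564489,  0.01086986]), 'gripper_width': 0.08738243600335917}
scene {'K': array([[473.85084247,   0.        , 326.54245588],
       [  0.        , 473.85084247, 245.25716904],
       [  0.        ,   0.        ,   1.        ]]), 'eye': array([0.03008062, 0.52055567, 0.5025676 ]), 'orientation': array([  57.28290015,   -0.57948666, -137.46448002])}
side {'K': array([[591.20400579,   0.        , 326.97807262],
       [  0.        , 591.20400579, 234.10458825],
       [  0.        ,   0.        ,   1.        ]]), 'eye': array([ 0.43307784, -0.91115119,  0.51418845]), 'orientation': array([62.16017067, -0.07888413, -3.15997485])}
wrist {'K': array([[395.91711556,   0.        , 309.57778522],
       [  0.        , 395.91711556, 243.36776138],
       [  0.        ,   0.        ,   1.        ]]), 'tool_from_camera': array([[-3.91369720e-04, -9.60696818e-01, -2.77599478e-01,
        -7.44896210e-02],
       [ 1.59380934e-03,  2.77598548e-01, -9.60695845e-01,
        -1.41376232e-01],
       [ 9.99998653e-01, -8.18427904e-04,  1.42252389e-03,
        -2.62293074e-04],
       [ 0.00000000e+00,  0.00000000e+00,  0.00000000e+00,
         1.00000000e+00]])}
```

View pics/scene0.png

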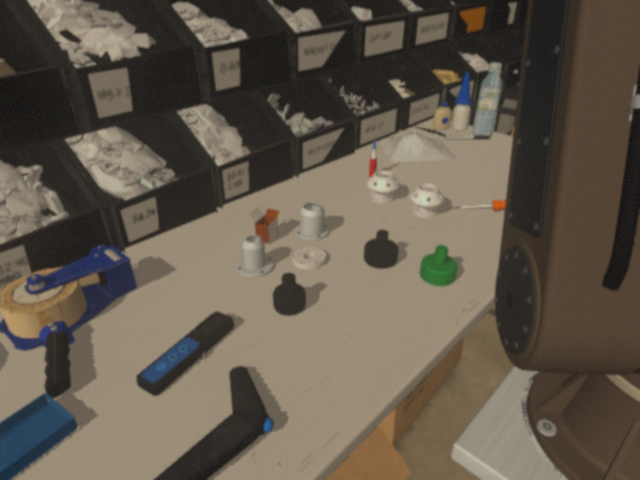

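View pics/side0.png

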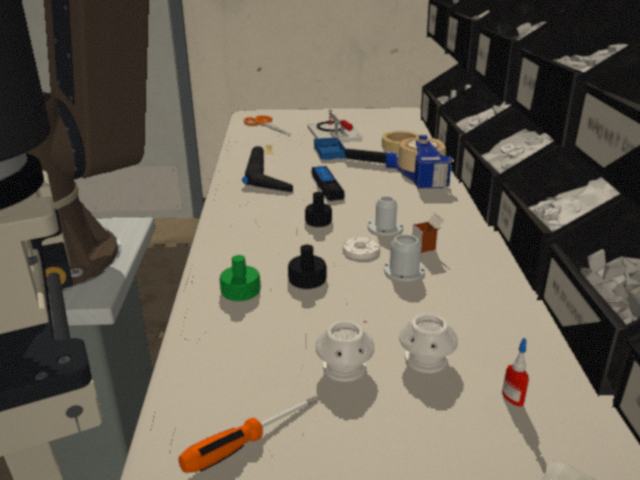

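View pics/wrist0.png

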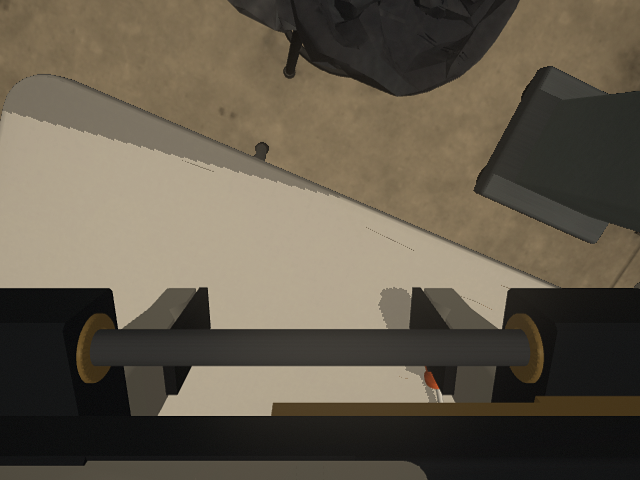

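The side view shows two black caps at (307,272) and (318,215). The tubes are at (405,257) and (386,215). Possible confusions are the green cap (240,283), a white ring (361,247), white knobs (345,350) and (428,343), and black tools further back. Next I'll measure positions and widths.

```bash
cat > h.py <<'E'
import numpy as np,cv2
from scipy.spatial.transform import Rotation as R
from scipy.optimize import least_squares
def pose(info,st=None):
    if 'eye' in info: return R.from_euler('xyz',info['orientation'],degrees=True).as_matrix(),np.array(info['eye'])
    T=info['tool_from_camera']; A=R.from_euler('xyz',st['eef_rot'],degrees=True).as_matrix()
    return A@T[:3,:3], A@T[:3,3]+st['tcp_pos']
def cloud(d,info,st=None):
    K=info['K'];M,e=pose(info,st); v,u=np.mgrid[:480,:640]
    P=np.stack([(u-K[0,2])/K[0,0]*d,-(v-K[1,2])/K[1,1]*d,-d],-1)
    W=P@M.T+e; W[d==0]=np.nan; return W
def fit(P,r0=None):
    c=P.mean(0)
    if r0: s=least_squares(lambda q:np.hypot(*(P-q[:2]).T)-r0,c,loss='soft_l1',f_scale=.001); return s.x,r0,np.std(s.fun)
    s=least_squares(lambda q:np.hypot(*(P-q[:2]).T)-q[2],[*c,.025],loss='soft_l1',f_scale=.001); return s.x[:2],s.x[2],np.sqrt(np.mean(s.fun**2))
E
python3 - <<'E'
from h import *
from plant import camera_info
C={}
for n in ["scene","side"]:
    C[n]=cloud(np.load(n+'0.npy'),camera_info(n))
# seeds
S={'capA':(307,272),'capB':(318,215),'green':(240,283),'tubeA':(405,257),'tubeB':(386,215),'ring':(361,247)}
for k,(u,v) in S.items():
    s=C['side'][v,u]; print(k,'seed',s.round(3))
    for n in C:
        P=C[n].reshape(-1,3); P=P[np.isfinite(P[:,0])]
        m=np.hypot(P[:,0]-s[0],P[:,1]-s[1]-.015)<.06; Q=P[m]
        print('  ',n,'table z',np.median(Q[Q[:,2]<.006,2]).round(4),'max z',np.percentile(Q[:,2],99.8).round(4))
        for lo,hi in [(.008,.024),(.015,.045),(.036,.056)]:
            q=Q[(Q[:,2]>lo)&(Q[:,2]<hi)][:,:2]
            q=q[np.hypot(*(q-np.median(q,0)).T)<.045]
            if len(q)>15:
                c,rr,e=fit(q); print('    ',lo,hi,len(q),c.round(4),'dia',round(2000*rr,1),'rms',round(e*1000,2))
E
```

```text
capA seed [ 0.446 -0.121  0.03 ]
   scene table z 0.0001 max z 0.0616
     0.008 0.024 243 [ 0.449  -0.0919] dia 62.7 rms 1.05
     0.015 0.045 649 [ 0.4462 -0.0875] dia 49.6 rms 8.1
     0.036 0.056 109 [-158.2063  240.4775] dia 576332.7 rms 2.9
   side table z -0.0009 max z 0.0602
     0.008 0.024 345 [ 0.4457 -0.0921] dia 62.7 rms 1.22
     0.015 0.045 823 [ 0.4457 -0.0966] dia 49.8 rms 8.22
     0.036 0.056 143 [  -2.2753 -165.6749] dia 331191.3 rms 2.37
capB seed [0.472 0.091 0.026]
   scene table z 0.0004 max z 0.0613
     0.008 0.024 259 [0.4761 0.117 ] dia 52.7 rms 0.94
     0.015 0.045 674 [0.4735 0.1197] dia 42.1 rms 6.44
     0.036 0.056 141 [0.4757 0.1172] dia 21.1 rms 0.86
   side table z -0.001 max z 0.0604
     0.008 0.024 215 [0.4724 0.1165] dia 52.9 rms 1.63
     0.015 0.045 424 [0.4722 0.1117] dia 41.2 rms 6.93
     0.036 0.056 110 [0.4723 0.1157] dia 20.8 rms 1.46
green seed [ 0.344 -0.148  0.03 ]
   scene table z 0.0001 max z 0.0617
     0.008 0.024 268 [ 0.3431 -0.1198] dia 62.4 rms 1.06
     0.015 0.045 743 [ 0.3409 -0.1155] dia 49.8 rms 7.94
     0.036 0.056 12
[... 661 characters left out ...]
.6071 -0.0773] dia 45.7 rms 1.88
tubeB seed [0.596 0.062 0.036]
   scene table z 0.0005 max z 0.0613
     0.008 0.024 184 [0.6025 0.0839] dia 40.9 rms 3.13
     0.015 0.045 325 [0.6013 0.0848] dia 38.2 rms 0.97
     0.036 0.056 305 [0.6008 0.0853] dia 36.0 rms 1.55
   side table z -0.0005 max z 0.0596
     0.008 0.024 165 [0.5981 0.0835] dia 39.7 rms 2.41
     0.015 0.045 309 [0.5984 0.0831] dia 38.9 rms 1.56
     0.036 0.056 267 [0.5981 0.0816] dia 35.1 rms 2.04
ring seed [0.545 0.006 0.001]
   scene table z 0.0005 max z 0.0122
     0.008 0.024 496 [0.5446 0.0013] dia 48.9 rms 6.54
   side table z -0.0008 max z 0.012
     0.008 0.024 354 [ 0.542  -0.0027] dia 48.3 rms 6.44
  return _methods._mean(a, axis=axis, dtype=dtype,
  ret = um.true_divide(
```

```bash
python3 - <<'E'
import cv2,numpy as np
a=cv2.imread('pics/side0.png')[180:310,210:450]; b=cv2.imread('pics/scene0.png')[190:320,225:465]
cv2.imwrite('pics/crop0.png',np.vstack([cv2.resize(x,None,fx=2.3,fy=2.3,interpolation=2) for x in(a,b)]))
E
```

```text
(no output)
```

View pics/crop0.png

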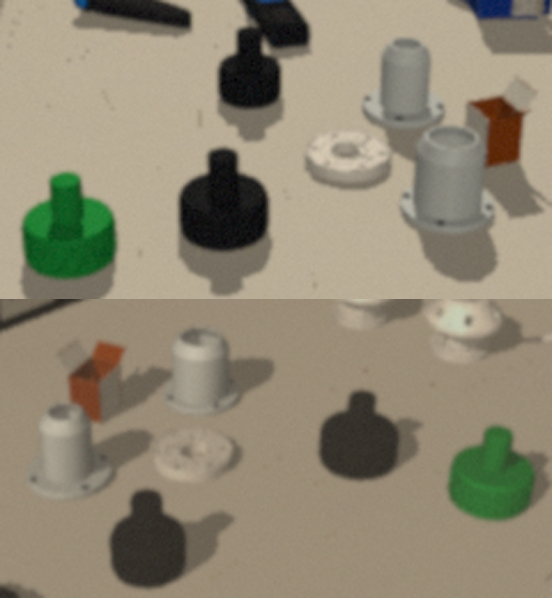

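The diameters identify everything. Capa A is the wide cap (62.7 mm) at about (0.4475, -0.092), and cap B is the narrow one (52.8 mm) at about (0.474, 0.117). Tube A is wide (49 mm) at about (0.6085, -0.0755), and tube B is narrow (about 39 mm) at about (0.600, 0.084). I'll go for the wide cap first, turning the jaws to lie along world y.

Request:
apply_moves([
  {"tx":0.032,"tz":0.036,"turn":0.1,"gripper":0.06},
  {"tx":0.064,"tz":0.072,"turn":0.2},
  {"tx":0.096,"tz":0.108,"turn":0.3},
  {"tx":0.128,"tz":0.144,"turn":0.4},
  {"tx":0.16,"tz":0.18,"turn":0.4},
])

```text
invalid input at $.deltas[0]: expected keys tx, ty, tz, turn, gripper
```

```bash
cat > d.py <<'E'
import sys
from h import *
from plant import r
s=r.get_state(); A=R.from_euler('xyz',s['eef_rot'],degrees=True).as_matrix()
t=np.array([float(x) for x in sys.argv[1:4]])
print(s['time_s'],s['tcp_pos'].round(4),s['eef_rot'].round(2),s['contact_force'].round(1),s['joints'].round(1),'w',round(s['gripper_width'],4),'need tx,ty,tz',(A.T@(t-s['tcp_pos'])).round(4))
E
python3 d.py .4475 -.092 .12
```

```text
0.15 [ 0.2632 -0.6212  0.2429] [-8.993e+01  1.000e-02  2.296e+01] [-0.4  0.3  0.8] [-50.5  20.6   0.6  -0.  -70.1 -16.5] w 0.0881 need tx,ty,tz [0.3761 0.1233 0.4153]
```

All keys are required in every row.

Request:
apply_moves([
  {"tx":0.032,"ty":0,"tz":0.036,"turn":0.1,"gripper":0.06},
  {"tx":0.064,"ty":0,"tz":0.072,"turn":0.2,"gripper":0.06},
  {"tx":0.096,"ty":0,"tz":0.108,"turn":0.3,"gripper":0.06},
  {"tx":0.128,"ty":0,"tz":0.144,"turn":0.4,"gripper":0.06},
  {"tx":0.16,"ty":0,"tz":0.18,"turn":0.4,"gripper":0.06},
], newtons=20)

```text
time_s: 0.65
tcp_pos: [0.3405, -0.3915, 0.2433]
eef_rot: [-90.0, 0.0, -0.2]
contact_force: [1.5, -0.3, 0.8]
gripper_width: 0.061
```

```bash
python3 d.py .4475 -.092 .12
```

```text
0.65 [ 0.3405 -0.3915  0.2433] [-8.999e+01  1.000e-02 -1.700e-01] [ 1.5 -0.3  0.8] [-27.3   5.8 -18.8  -0.  -65.4 -62.9] w 0.061 need tx,ty,tz [0.1061 0.1234 0.2998]
```

Request:
apply_moves([
  {"tx":0.015,"ty":0.0,"tz":0.045,"turn":0,"gripper":0.06},
  {"tx":0.03,"ty":0.0,"tz":0.09,"turn":0,"gripper":0.06},
  {"tx":0.045,"ty":0,"tz":0.135,"turn":0,"gripper":0.06},
  {"tx":0.06,"ty":0.01,"tz":0.18,"turn":0,"gripper":0.06},
  {"tx":0.075,"ty":0.02,"tz":0.22,"turn":0,"gripper":0.06},
])

```text
time_s: 1.15
tcp_pos: [0.4155, -0.1712, 0.2237]
eef_rot: [-90.0, -0.1, 0.1]
contact_force: [1.1, -0.4, 0.9]
gripper_width: 0.06
```

```bash
python3 d.py .4475 -.092 .12
```

```text
1.15 [ 0.4155 -0.1712  0.2237] [-8.999e+01 -9.000e-02  6.000e-02] [ 1.1 -0.4  0.9] [  2.9  -0.4 -28.1  -0.  -62.2 -92.8] w 0.06 need tx,ty,tz [0.032  0.1038 0.0792]
```

Request:
apply_moves([
  {"tx":0.016,"ty":0.02,"tz":0.04,"turn":0,"gripper":0.06},
  {"tx":0.032,"ty":0.04,"tz":0.079,"turn":0,"gripper":0.06},
  {"tx":0.032,"ty":0.08,"tz":0.079,"turn":0,"gripper":0.06},
  {"tx":0.032,"ty":0.1,"tz":0.079,"turn":0,"gripper":0.06},
  {"tx":0.032,"ty":0.104,"tz":0.079,"turn":0,"gripper":0.06},
])

```text
time_s: 1.65
tcp_pos: [0.4454, -0.094, 0.1172]
eef_rot: [-90.0, 0.3, 0.1]
contact_force: [0.2, -0.7, 0.2]
gripper_width: 0.0604
```

```bash
python3 d.py .4475 -.092 .053; python3 - <<'E'
from plant import r,capture
import cv2,numpy as np
for n in["scene","side","wrist"]:
    p,d=capture(n); cv2.imwrite(f"pics/{n}1.png",p[:,:,::-1]); np.save(f"{n}1.npy",d)
a=cv2.imread('pics/side1.png')[130:310,210:450]; b=cv2.imread('pics/scene1.png')[140:320,285:525]
c=cv2.imread('pics/wrist1.png')
cv2.imwrite('pics/crop1.png',np.hstack([np.vstack([cv2.resize(x,(400,300),interpolation=2) for x in(a,b)]),np.vstack([cv2.resize(c,(400,300))]*2)]))
E
```

```text
1.65 [ 0.4454 -0.094   0.1172] [-9.004e+01  2.800e-01  8.000e-02] [ 0.2 -0.7  0.2] [  13.     7.3  -35.8   -0.   -47.1 -102.9] w 0.0604 need tx,ty,tz [0.0024 0.0642 0.0021]
```

View pics/crop1.png

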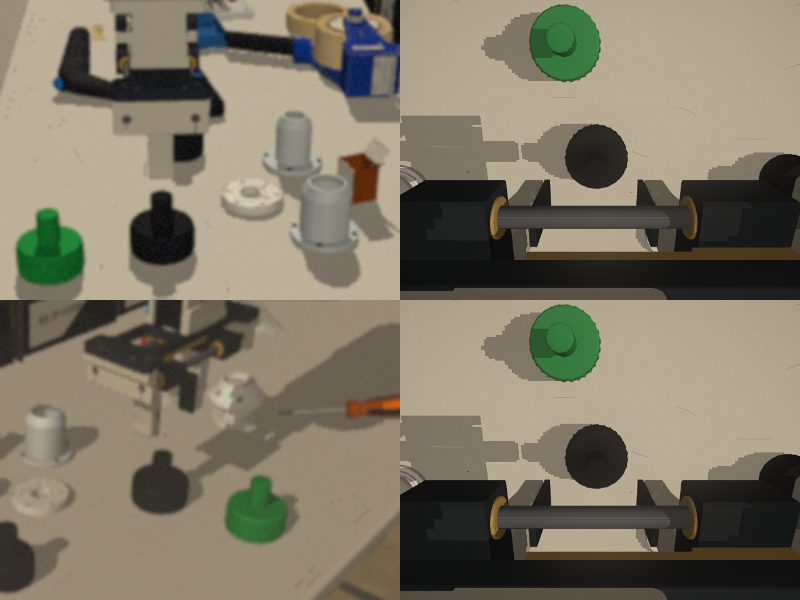

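The wrist view shows the black cap at about (478,250) in full-image pixels, just ahead of the jaws, with the green one above it. I'll check its position against the tool using wrist depth.

```bash
cat > wm.py <<'E'
import sys
from h import *
from plant import r,capture,camera_info
def wm(guess,lo=.036,hi=.056,rad=.045,tag=None,r0=None):
    s=r.get_state(); p,d=capture('wrist')
    if tag: cv2.imwrite(f'pics/{tag}.png',p[:,:,::-1])
    P=cloud(d,camera_info('wrist'),s).reshape(-1,3); P=P[np.isfinite(P[:,0])]
    Q=P[(np.hypot(P[:,0]-guess[0],P[:,1]-guess[1])<rad)]
    q=Q[(Q[:,2]>lo)&(Q[:,2]<hi)]
    return s,q,Q
if __name__=='__main__':
    s,q,Q=wm((.4475,-.092))
    print(len(q),len(Q),s['tcp_pos'])
    for lo,hi in[(.006,.026),(.035,.057),(.0285,.032),(.058,.064)]:
        a=Q[(Q[:,2]>lo)&(Q[:,2]<hi)]
        if len(a)>20: print(lo,hi,len(a),a.mean(0).round(4),np.r_[a.min(0),a.max(0)].round(4),[np.round(x,4) for x in fit(a[:,:2])])
E
python3 wm.py
```

```text
350 70702 [ 0.44764053 -0.09444278  0.12027146]
0.006 0.026 535 [ 0.4233 -0.0927  0.018 ] [ 0.4159 -0.1236  0.0061  0.4639 -0.0606  0.026 ] [array([ 0.4482, -0.0922]), np.float64(0.0314), np.float64(0.0004)]
0.035 0.057 380 [ 0.4391 -0.0924  0.0465] [ 0.4367 -0.1027  0.035   0.4449 -0.0816  0.057 ] [array([-350.3377,   -7.5624]), np.float64(350.8558), np.float64(0.0022)]
0.0285 0.032 5579 [ 0.4444 -0.0923  0.0303] [ 0.4169 -0.1224  0.0285  0.4785 -0.0619  0.032 ] [array([ 0.4492, -0.0921]), np.float64(0.0236), np.float64(0.0051)]
0.058 0.064 1147 [ 0.447  -0.0922  0.0602] [ 0.4369 -0.1027  0.0581  0.4585 -0.0816  0.0626] [array([ 0.4471, -0.0921]), np.float64(0.0075), np.float64(0.0025)]
```

Request:
apply_moves([
  {"tx":0,"ty":0.02,"tz":0.002,"turn":0,"gripper":0.06},
  {"tx":0,"ty":0.045,"tz":0.002,"turn":0,"gripper":0.06},
  {"tx":0,"ty":0.06,"tz":0.002,"turn":0,"gripper":0.06},
  {"tx":0,"ty":0.067,"tz":0.002,"turn":0,"gripper":0.06},
  {"tx":0,"ty":0.067,"tz":0.002,"turn":0,"gripper":0.06},
])

```text
time_s: 2.35
tcp_pos: [0.4475, -0.0925, 0.0528]
eef_rot: [-90.0, -0.0, 0.0]
contact_force: [-1.0, -0.1, 0.8]
gripper_width: 0.0599
```

Request:
apply_moves([
  {"tx":0,"ty":0,"tz":0,"turn":0,"gripper":0.015},
  {"tx":0,"ty":0,"tz":0,"turn":0,"gripper":0.015},
  {"tx":0,"ty":0,"tz":0,"turn":0,"gripper":0.015},
  {"tx":0,"ty":0,"tz":0,"turn":0,"gripper":0.015},
  {"tx":0,"ty":0,"tz":0,"turn":0,"gripper":0.015},
], newtons=20)

```text
time_s: 2.85
tcp_pos: [0.4473, -0.0922, 0.0528]
eef_rot: [-90.0, -0.0, 0.0]
contact_force: [0.4, -0.3, -0.2]
gripper_width: 0.0259
```

Request:
apply_moves([
  {"tx":0,"ty":0,"tz":0,"turn":0,"gripper":0.015},
  {"tx":0,"ty":0,"tz":0,"turn":0,"gripper":0.015},
  {"tx":0,"ty":0,"tz":0,"turn":0,"gripper":0.015},
])

```text
time_s: 3.15
tcp_pos: [0.4473, -0.0922, 0.0527]
eef_rot: [-90.0, -0.0, 0.1]
contact_force: [-1.2, 0.6, 2.8]
gripper_width: 0.0212
```

Request:
apply_moves([
  {"tx":0,"ty":-0.015,"tz":0,"turn":0,"gripper":0.015},
  {"tx":0,"ty":-0.04,"tz":0,"turn":0,"gripper":0.015},
  {"tx":0,"ty":-0.065,"tz":0,"turn":0,"gripper":0.015},
  {"tx":0,"ty":-0.075,"tz":0,"turn":0,"gripper":0.015},
  {"tx":0,"ty":-0.077,"tz":0,"turn":0,"gripper":0.015},
])

```text
time_s: 3.65
tcp_pos: [0.4478, -0.0921, 0.1305]
eef_rot: [-90.0, -0.1, 0.0]
contact_force: [0.0, 0.4, -0.5]
gripper_width: 0.0214
```

Request:
apply_moves([
  {"tx":0.035,"ty":0,"tz":0.004,"turn":0,"gripper":0.015},
  {"tx":0.075,"ty":0,"tz":0.008,"turn":0,"gripper":0.015},
  {"tx":0.115,"ty":0,"tz":0.012,"turn":0,"gripper":0.015},
  {"tx":0.15,"ty":0,"tz":0.017,"turn":0,"gripper":0.015},
  {"tx":0.161,"ty":0,"tz":0.017,"turn":0,"gripper":0.015},
])

```text
time_s: 4.15
tcp_pos: [0.6105, -0.0747, 0.1272]
eef_rot: [-90.0, 0.1, 0.1]
contact_force: [-0.5, -0.3, -0.4]
gripper_width: 0.0217
```

```bash
cat > look.py <<'E'
import sys
from h import *
from plant import r,capture,camera_info
tag=sys.argv[1]; x,y=float(sys.argv[2]),float(sys.argv[3])
ims=[]
for n in["scene","side"]:
    p,d=capture(n); np.save(f"{n}_{tag}.npy",d); I=camera_info(n); M,e=pose(I)
    c=M.T@(np.array([x,y,.07])-e); u=int(I['K'][0,0]*c[0]/-c[2]+I['K'][0,2]); v=int(-I['K'][1,1]*c[1]/-c[2]+I['K'][1,2])
    u0=max(0,u-70);v0=max(0,v-70)
    ims.append(cv2.resize(p[v0:v0+140,u0:u0+140,::-1],(400,400),interpolation=2))
    P=cloud(d,I).reshape(-1,3);P=P[np.isfinite(P[:,0])]
    Q=P[np.hypot(P[:,0]-x,P[:,1]-y)<.05]
    print(n)
    for lo in np.arange(.008,.125,.008):
        a=Q[(Q[:,2]>lo)&(Q[:,2]<lo+.008)]
        if len(a)>30:
            try: c,rr,er=fit(a[:,:2]); print('  z',lo.round(3),len(a),c.round(4),round(2000*rr,1),round(er*1000,2))
            except Exception: pass
cv2.imwrite(f'pics/{tag}.png',np.hstack(ims))
E
python3 look.py l1 .6088 -.0752; python3 d.py .6088 -.0752 .086
```

```text
scene
  z 0.008 100 [ 0.6114 -0.0758] 51.6 2.59
  z 0.016 79 [ 0.6109 -0.0748] 49.1 1.07
  z 0.024 82 [ 0.6102 -0.0743] 48.5 1.34
  z 0.032 86 [ 0.6106 -0.0747] 48.7 1.18
  z 0.04 125 [ 0.6094 -0.0742] 46.8 1.35
  z 0.048 127 [ 0.6102 -0.0742] 45.1 1.84
  z 0.056 75 [ 0.61  -0.074] 38.0 1.77
  z 0.072 62 [ 0.6115 -0.0742] 60.5 1.14
  z 0.08 119 [ 0.6122 -0.0748] 62.7 1.34
  z 0.088 123 [ 0.6122 -0.0748] 62.7 1.42
  z 0.096 160 [ 0.6116 -0.0738] 60.2 4.33
  z 0.104 201 [ 0.6156 -0.0735] 46.6 6.3
  z 0.112 94 [ 0.6531 -0.0791] 105.5 4.0
  z 0.12 108 [ 0.6424 -0.0776] 85.0 3.94
side
  z 0.008 125 [ 0.6074 -0.0755] 50.0 1.41
  z 0.016 129 [ 0.6074 -0.0761] 49.3 1.16
  z 0.024 126 [ 0.6073 -0.0769] 48.3 1.18
  z 0.032 139 [ 0.6073 -0.0766] 48.3 1.2
  z 0.04 188 [ 0.6071 -0.0775] 46.9 1.34
  z 0.048 189 [ 0.6075 -0.0767] 44.8 1.93
  z 0.056 90 [ 0.6075 -0.0765] 38.0 1.83
  z 0.072 136 [ 0.6086 -0.0754] 61.5 1.28
  z 0.08 174 [ 0.6088 -0.0752] 62.4 1.29
  z 0.088 178 [ 0.6085 -0.0753] 62.5 1.21
  z 0.096 434 [ 0.6084 -0.0787] 52.2 5.77
  z 0.104 84 [ 0.6121 -0.0791] 43.3 5.86
  z 0.112 86 [ 0.6115 -0.0802] 44.9 4.16
  z 0.12 105 [ 0.6163 -0.0791] 48.0 3.3
4.25 [ 0.6085 -0.0751  0.1272] [-9.002e+01  1.700e-01  3.000e-02] [-1.5  0.4 -1.3] [  11.2   20.4  -15.9   -0.   -53.9 -101.1] w 0.0214 need tx,ty,tz [ 0.0004  0.0412 -0.0001]
```

View pics/l1.png

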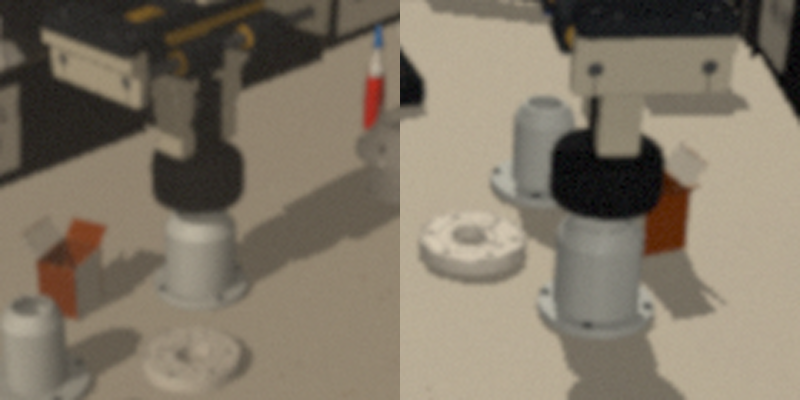

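The cap hangs level just above the wide tube, about 1 mm off in +x and +y. I'll correct that and lower it.

Request:
apply_moves([
  {"tx":-0.001,"ty":0.01,"tz":-0.001,"turn":0,"gripper":0.015},
  {"tx":-0.001,"ty":0.018,"tz":-0.001,"turn":0,"gripper":0.015},
  {"tx":-0.001,"ty":0.026,"tz":-0.001,"turn":0,"gripper":0.015},
  {"tx":-0.001,"ty":0.032,"tz":-0.001,"turn":0,"gripper":0.015},
  {"tx":-0.001,"ty":0.032,"tz":-0.001,"turn":0,"gripper":0.015},
])

```text
time_s: 4.75
tcp_pos: [0.607, -0.076, 0.0968]
eef_rot: [-90.0, 0.0, 0.0]
contact_force: [1.3, 0.4, -1.3]
gripper_width: 0.0212
```

```bash
python3 d.py .6075 -.0762 .086
```

```text
4.75 [ 0.607  -0.076   0.0968] [-8.999e+01  1.000e-02  5.000e-02] [ 1.3  0.4 -1.3] [  11.1   22.1  -18.    -0.   -49.9 -101.1] w 0.0212 need tx,ty,tz [ 0.0005  0.0108 -0.0002]
```

Its underside is now at about 44 mm, past the taper with no contact force. I'll lower the rest of the way.

Request:
apply_moves([
  {"tx":0,"ty":0.004,"tz":0,"turn":0,"gripper":0.015},
  {"tx":0,"ty":0.007,"tz":0,"turn":0,"gripper":0.015},
  {"tx":0,"ty":0.0095,"tz":0,"turn":0,"gripper":0.015},
  {"tx":0,"ty":0.0095,"tz":0,"turn":0,"gripper":0.015},
])

```text
time_s: 5.15
tcp_pos: [0.6072, -0.0761, 0.0878]
eef_rot: [-90.0, -0.0, 0.0]
contact_force: [1.4, 0.0, -0.8]
gripper_width: 0.0211
```

Request:
apply_moves([
  {"tx":0,"ty":0,"tz":0,"turn":0,"gripper":0.06},
  {"tx":0,"ty":0,"tz":0,"turn":0,"gripper":0.06},
  {"tx":0,"ty":0,"tz":0,"turn":0,"gripper":0.06},
  {"tx":0,"ty":0,"tz":0,"turn":0,"gripper":0.06},
  {"tx":0,"ty":0,"tz":0,"turn":0,"gripper":0.06},
])

```text
time_s: 5.65
tcp_pos: [0.6071, -0.0762, 0.0881]
eef_rot: [-90.0, 0.0, 0.0]
contact_force: [0.8, -0.4, -0.9]
gripper_width: 0.0556
```

Request:
apply_moves([
  {"tx":0,"ty":-0.02,"tz":0,"turn":0,"gripper":0.06},
  {"tx":0,"ty":-0.05,"tz":0,"turn":0,"gripper":0.06},
  {"tx":-0.01,"ty":-0.07,"tz":0.015,"turn":0,"gripper":0.06},
  {"tx":-0.035,"ty":-0.07,"tz":0.05,"turn":0,"gripper":0.06},
  {"tx":-0.06,"ty":-0.07,"tz":0.09,"turn":0,"gripper":0.06},
])

```text
time_s: 6.15
tcp_pos: [0.5468, 0.0141, 0.1586]
eef_rot: [-90.0, -0.1, -0.1]
contact_force: [0.5, 0.9, 0.0]
gripper_width: 0.0603
```

Request:
apply_moves([
  {"tx":-0.025,"ty":0,"tz":0.035,"turn":0,"gripper":0.06},
  {"tx":-0.05,"ty":0.01,"tz":0.07,"turn":0,"gripper":0.06},
  {"tx":-0.073,"ty":0.03,"tz":0.1,"turn":0,"gripper":0.06},
  {"tx":-0.073,"ty":0.035,"tz":0.103,"turn":0,"gripper":0.06},
  {"tx":-0.073,"ty":0.035,"tz":0.103,"turn":0,"gripper":0.06},
])

```text
time_s: 6.65
tcp_pos: [0.4734, 0.1175, 0.1227]
eef_rot: [-90.0, 0.0, 0.2]
contact_force: [0.3, -0.5, 0.6]
gripper_width: 0.0599
```

```bash
python3 d.py .474 .1168 .053; python3 look.py l2 .608 -.0755; sed -i 's/(.4475,-.092)/(.474,.1168)/' wm.py; python3 wm.py
```

```text
6.65 [0.4734 0.1175 0.1227] [-9.003e+01  4.000e-02  2.000e-01] [ 0.3 -0.5  0.6] [  37.1    9.8  -31.8    0.   -48.4 -126.9] w 0.0599 need tx,ty,tz [ 0.0006  0.0697 -0.0006]
scene
  z 0.008 39 [ 0.6176 -0.0756] 63.0 2.02
  z 0.016 33 [ 0.6084 -0.0751] 45.3 1.2
  z 0.04 51 [ 0.6072 -0.0758] 59.3 1.05
  z 0.048 45 [ 0.6085 -0.0756] 61.7 0.93
  z 0.056 47 [ 0.6096 -0.0766] 62.2 1.3
side
  z 0.008 133 [ 0.6075 -0.0751] 50.8 1.45
  z 0.016 136 [ 0.6072 -0.0763] 48.7 1.14
  z 0.024 72 [ 0.6077 -0.0757] 49.8 1.46
  z 0.032 121 [ 0.6058 -0.0763] 61.9 1.3
  z 0.04 174 [ 0.6055 -0.0766] 61.8 1.25
  z 0.048 169 [ 0.6057 -0.0763] 62.7 1.33
  z 0.056 485 [ 0.6052 -0.0807] 50.0 6.25
  z 0.064 109 [ 0.6075 -0.0688] 37.2 7.27
  z 0.072 56 [ 0.6055 -0.0764] 21.4 1.08
  z 0.08 65 [ 0.606  -0.0766] 21.5 1.17
  z 0.088 93 [ 0.605  -0.0792] 16.3 2.5
339 70956 [0.47460247 0.11671794 0.12346256]
0.006 0.026 519 [0.4556 0.1161 0.0183] [0.4481 0.0898 0.0061 0.4921 0.1434 0.026 ] [array([0.4753, 0.1165]), np.float64(0.0264), np.float64(0.0005)]
0.035 0.057 371 [0.4663 0.1163 0.0467] [0.4637 0.1057 0.0351 0.4733 0.1269 0.057 ] [array([0.475 , 0.1166]), np.float64(0.0108), np.float64(0.0002)]
0.0285 0.032 3329 [0.4706 0.1166 0.0303] [0.4492 0.0914 0.0285 0.5004 0.1417 0.032 ] [array([0.4766, 0.1165]), np.float64(0.0204), np.float64(0.0039)]
0.058 0.064 1129 [0.4742 0.1166 0.0602] [0.464  0.1061 0.058  0.4852 0.1271 0.0625] [array([0.4743, 0.1166]), np.float64(0.0075), np.float64(0.0025)]
```

View pics/l2.png

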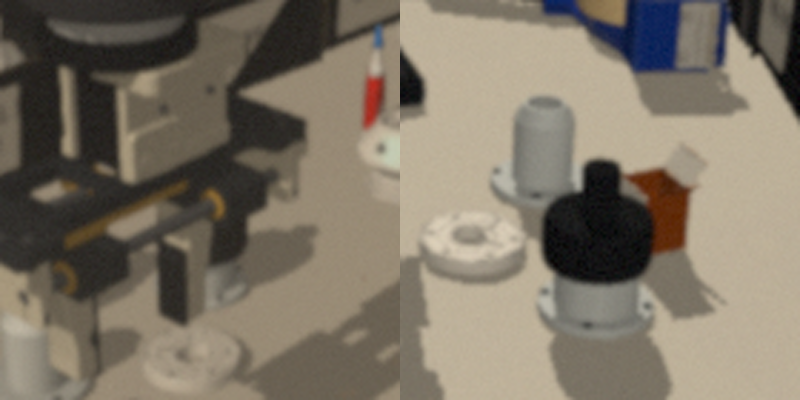

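The wide cap is level and home on its tube, with the skirt starting at about 34 mm. The tool is centred over the narrow cap to within 0.5 mm, so I'll descend.

Request:
apply_moves([
  {"tx":0,"ty":0.02,"tz":0,"turn":0,"gripper":0.045},
  {"tx":0,"ty":0.045,"tz":0,"turn":0,"gripper":0.045},
  {"tx":0,"ty":0.062,"tz":0,"turn":0,"gripper":0.045},
  {"tx":0,"ty":0.07,"tz":0,"turn":0,"gripper":0.045},
  {"tx":0,"ty":0.07,"tz":0,"turn":0,"gripper":0.045},
])

```text
time_s: 7.3
tcp_pos: [0.4741, 0.1158, 0.0524]
eef_rot: [-90.1, 0.1, -0.0]
contact_force: [1.0, -1.0, 0.3]
gripper_width: 0.0449
```

Request:
apply_moves([
  {"tx":0,"ty":0,"tz":0,"turn":0,"gripper":0.015},
  {"tx":0,"ty":0,"tz":0,"turn":0,"gripper":0.015},
  {"tx":0,"ty":0,"tz":0,"turn":0,"gripper":0.015},
  {"tx":0,"ty":0,"tz":0,"turn":0,"gripper":0.015},
  {"tx":0,"ty":0,"tz":0,"turn":0,"gripper":0.015},
])

```text
time_s: 7.8
tcp_pos: [0.4744, 0.117, 0.0537]
eef_rot: [-90.0, -0.1, 0.1]
contact_force: [-0.5, -0.1, 5.5]
gripper_width: 0.0211
```

Request:
apply_moves([
  {"tx":0,"ty":0,"tz":0,"turn":0,"gripper":0.015},
  {"tx":0,"ty":0,"tz":0,"turn":0,"gripper":0.015},
])

```text
time_s: 8.0
tcp_pos: [0.4744, 0.117, 0.0537]
eef_rot: [-90.0, -0.1, 0.1]
contact_force: [-0.7, -0.8, 6.7]
gripper_width: 0.0216
```

Request:
apply_moves([
  {"tx":0,"ty":-0.015,"tz":0,"turn":0,"gripper":0.015},
  {"tx":0,"ty":-0.04,"tz":0,"turn":0,"gripper":0.015},
  {"tx":0,"ty":-0.065,"tz":0,"turn":0,"gripper":0.015},
  {"tx":0,"ty":-0.075,"tz":0,"turn":0,"gripper":0.015},
  {"tx":0,"ty":-0.077,"tz":0,"turn":0,"gripper":0.015},
])

```text
time_s: 8.5
tcp_pos: [0.4745, 0.1172, 0.1311]
eef_rot: [-89.9, -0.1, 0.1]
contact_force: [0.5, -0.1, -1.4]
gripper_width: 0.0211
```

Request:
apply_moves([
  {"tx":0.03,"ty":0,"tz":-0.008,"turn":0,"gripper":0.015},
  {"tx":0.07,"ty":0,"tz":-0.018,"turn":0,"gripper":0.015},
  {"tx":0.105,"ty":0,"tz":-0.028,"turn":0,"gripper":0.015},
  {"tx":0.1255,"ty":0,"tz":-0.033,"turn":0,"gripper":0.015},
  {"tx":0.1255,"ty":0,"tz":-0.033,"turn":0,"gripper":0.015},
])

```text
time_s: 9.0
tcp_pos: [0.601, 0.0829, 0.1276]
eef_rot: [-90.1, 0.1, -0.1]
contact_force: [-0.5, -0.2, -1.5]
gripper_width: 0.0211
```

```bash
python3 look.py l3 .6 .084; python3 d.py .6 .084 .087
```

```text
scene
  z 0.008 105 [0.6044 0.0821] 45.7 4.4
  z 0.016 85 [0.6018 0.0844] 39.3 1.05
  z 0.024 75 [0.602 0.084] 40.1 0.96
  z 0.032 90 [0.6015 0.0846] 39.0 0.88
  z 0.04 113 [0.6008 0.0851] 37.5 1.1
  z 0.048 129 [0.6007 0.0852] 34.8 1.58
  z 0.056 75 [0.6017 0.0845] 29.2 1.65
  z 0.072 77 [0.6028 0.0827] 52.1 0.92
  z 0.08 120 [0.6025 0.0831] 52.6 1.18
  z 0.088 129 [0.6026 0.0832] 52.7 1.0
  z 0.096 209 [0.6007 0.085 ] 46.5 4.09
  z 0.104 139 [0.6097 0.0817] 42.9 5.07
  z 0.112 117 [0.69   0.0745] 196.0 4.33
  z 0.12 136 [0.6498 0.078 ] 117.9 3.99
side
  z 0.008 78 [0.5985 0.0831] 38.9 1.88
  z 0.016 79 [0.598  0.0826] 37.9 1.56
  z 0.024 84 [0.5978 0.082 ] 37.3 1.43
  z 0.032 84 [0.5985 0.0836] 39.5 1.16
  z 0.04 96 [0.5983 0.0824] 38.0 1.52
  z 0.048 130 [0.5986 0.0818] 33.2 2.07
  z 0.056 54 [0.5981 0.0814] 26.6 1.62
  z 0.072 91 [0.5975 0.0816] 50.3 1.52
  z 0.08 114 [0.5971 0.0814] 50.9 1.5
  z 0.088 129 [0.5974 0.0825] 52.3 1.57
  z 0.096 228 [0.5975 0.0795] 43.4 4.81
  z 0.104 31 [0.5943 0.0698] 25.6 5.43
  z 0.112 65 [0.6002 0.0764] 41.9 4.33
  z 0.12 73 [0.598  0.0767] 42.1 3.17
9.1 [0.5986 0.0834 0.1281] [-9.005e+01  1.700e-01 -2.000e-02] [-0.2 -0.3 -0.7] [  26.4   19.6  -16.9   -0.   -53.6 -116.4] w 0.0213 need tx,ty,tz [0.0015 0.0411 0.0007]
```

View pics/l3.png

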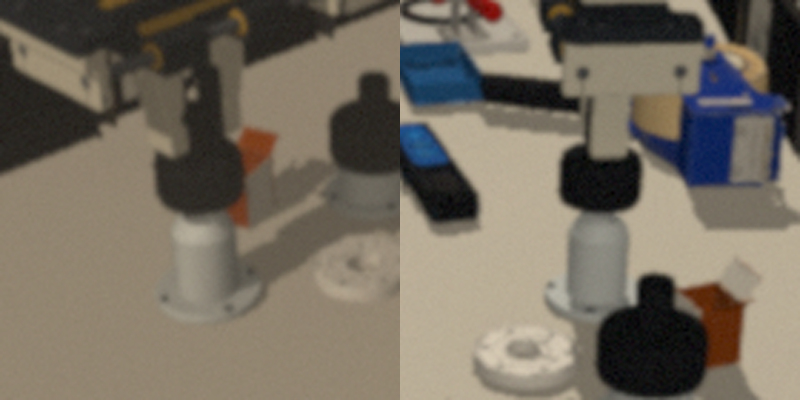

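The cap is centred within about 0.5 mm once the settling oscillation is allowed for. Lowering.

Request:
apply_moves([
  {"tx":0,"ty":0.01,"tz":0,"turn":0,"gripper":0.015},
  {"tx":0,"ty":0.018,"tz":0,"turn":0,"gripper":0.015},
  {"tx":0,"ty":0.026,"tz":0,"turn":0,"gripper":0.015},
  {"tx":0,"ty":0.032,"tz":0,"turn":0,"gripper":0.015},
  {"tx":0,"ty":0.032,"tz":0,"turn":0,"gripper":0.015},
])

```text
time_s: 9.6
tcp_pos: [0.5987, 0.0838, 0.0969]
eef_rot: [-90.0, 0.1, 0.1]
contact_force: [1.1, -0.3, 0.2]
gripper_width: 0.0214
```

```bash
python3 d.py .6 .084 .088
```

```text
9.6 [0.5987 0.0838 0.0969] [-9.003e+01  1.000e-01  6.000e-02] [ 1.1 -0.3  0.2] [  26.5   21.5  -18.8   -0.   -49.7 -116.4] w 0.0214 need tx,ty,tz [0.0013 0.0089 0.0002]
```

Request:
apply_moves([
  {"tx":0.001,"ty":0.004,"tz":0,"turn":0,"gripper":0.015},
  {"tx":0.001,"ty":0.007,"tz":0,"turn":0,"gripper":0.015},
  {"tx":0.001,"ty":0.009,"tz":0,"turn":0,"gripper":0.015},
  {"tx":0.001,"ty":0.009,"tz":0,"turn":0,"gripper":0.015},
])

```text
time_s: 10.0
tcp_pos: [0.6004, 0.0838, 0.0888]
eef_rot: [-90.0, 0.0, 0.0]
contact_force: [-0.6, -0.3, -0.2]
gripper_width: 0.021
```

Request:
apply_moves([
  {"tx":0,"ty":0,"tz":0,"turn":0,"gripper":0.06},
  {"tx":0,"ty":0,"tz":0,"turn":0,"gripper":0.06},
  {"tx":0,"ty":0,"tz":0,"turn":0,"gripper":0.06},
  {"tx":0,"ty":0,"tz":0,"turn":0,"gripper":0.06},
  {"tx":0,"ty":0,"tz":0,"turn":0,"gripper":0.06},
])

```text
time_s: 10.5
tcp_pos: [0.6006, 0.0839, 0.0892]
eef_rot: [-90.0, -0.0, 0.0]
contact_force: [-0.6, 0.4, 0.6]
gripper_width: 0.0559
```

Request:
apply_moves([
  {"tx":0,"ty":-0.02,"tz":0,"turn":0,"gripper":0.06},
  {"tx":0,"ty":-0.05,"tz":0,"turn":0,"gripper":0.06},
  {"tx":0,"ty":-0.09,"tz":0,"turn":0,"gripper":0.06},
  {"tx":0,"ty":-0.12,"tz":0,"turn":0,"gripper":0.06},
  {"tx":0,"ty":-0.14,"tz":0,"turn":0,"gripper":0.06},
])

```text
time_s: 11.0
tcp_pos: [0.6013, 0.084, 0.232]
eef_rot: [-89.9, -0.2, 0.1]
contact_force: [1.1, 0.3, -0.1]
gripper_width: 0.0598
```

Request:
apply_moves([
  {"tx":0,"ty":0,"tz":0,"turn":0,"gripper":0.06},
  {"tx":0,"ty":0,"tz":0,"turn":0,"gripper":0.06},
  {"tx":0,"ty":0,"tz":0,"turn":0,"gripper":0.06},
])

```text
time_s: 11.3
tcp_pos: [0.6, 0.0837, 0.228]
eef_rot: [-90.0, 0.1, 0.0]
contact_force: [0.3, -0.4, -0.9]
gripper_width: 0.0594
```

```bash
python3 look.py l4 .6 .084; python3 look.py l5 .608 -.0755; python3 d.py .6 .084 .088
```

```text
scene
  z 0.008 86 [0.6028 0.0833] 42.4 3.12
  z 0.016 84 [0.6013 0.0846] 38.8 1.17
  z 0.024 63 [0.6017 0.0846] 39.1 0.83
  z 0.032 66 [0.6021 0.084 ] 51.6 0.87
  z 0.04 110 [0.6025 0.0839] 53.3 1.07
  z 0.048 116 [0.6017 0.0846] 51.8 1.07
  z 0.056 224 [0.6002 0.0856] 46.5 4.3
  z 0.064 176 [0.6052 0.0817] 36.1 5.06
  z 0.072 50 [0.6025 0.0843] 22.2 1.0
  z 0.08 52 [0.602  0.0844] 20.8 0.97
  z 0.088 95 [0.5997 0.0858] 16.3 2.28
side
  z 0.008 78 [0.5983 0.0841] 40.4 1.77
  z 0.016 76 [0.5982 0.0833] 39.1 1.25
  z 0.024 60 [0.5984 0.083 ] 39.0 1.36
  z 0.032 87 [0.5988 0.0852] 54.8 1.49
  z 0.04 109 [0.5987 0.0834] 52.5 1.51
  z 0.048 118 [0.5984 0.083 ] 51.7 1.67
  z 0.056 243 [0.5975 0.0801] 43.5 5.08
  z 0.064 61 [0.597  0.0849] 26.0 4.21
  z 0.072 45 [0.5987 0.0828] 21.1 1.42
  z 0.08 53 [0.598 0.083] 20.8 1.57
  z 0.088 63 [0.5983 0.0799] 16.1 2.43
scene
  z 0.008 96 [ 0.6123 -0.0768] 53.2 2.21
  z 0.016 79 [ 0.6101 -0.0751] 49.1 1.21
  z 0.024 67 [ 0.6102 -0.0749] 49.5 1.18
  z 0.032 69 [ 0.6094 -0.076 ] 61.9 1.18
  z 0.04 112 [ 0.6089 -0.0757] 62.5 1.16
  z 0.048 111 [ 0.608
[... 159 characters left out ...]
 0.6089 -0.0744] 19.6 1.24
  z 0.088 73 [ 0.6076 -0.0741] 17.4 2.43
side
  z 0.008 120 [ 0.6073 -0.0761] 48.9 1.26
  z 0.016 128 [ 0.6074 -0.0759] 49.5 1.08
  z 0.024 78 [ 0.6071 -0.0769] 48.0 1.26
  z 0.032 121 [ 0.6058 -0.0764] 62.1 1.32
  z 0.04 165 [ 0.6058 -0.0766] 62.0 1.23
  z 0.048 176 [ 0.6057 -0.0764] 62.6 1.16
  z 0.056 497 [ 0.6049 -0.0808] 50.0 6.32
  z 0.064 102 [ 0.6073 -0.0688] 38.3 6.63
  z 0.072 55 [ 0.6054 -0.0761] 22.0 1.23
  z 0.08 66 [ 0.6054 -0.0779] 20.1 1.02
  z 0.088 95 [ 0.6051 -0.0793] 16.3 2.5
11.5 [0.6003 0.0838 0.2281] [-9.004e+01  8.000e-02  4.000e-02] [-0.6  0.1  0.6] [  26.4   14.8   -9.6   -0.   -65.7 -116.3] w 0.0602 need tx,ty,tz [-0.      0.1401  0.0003]
```

View pics/l4.png

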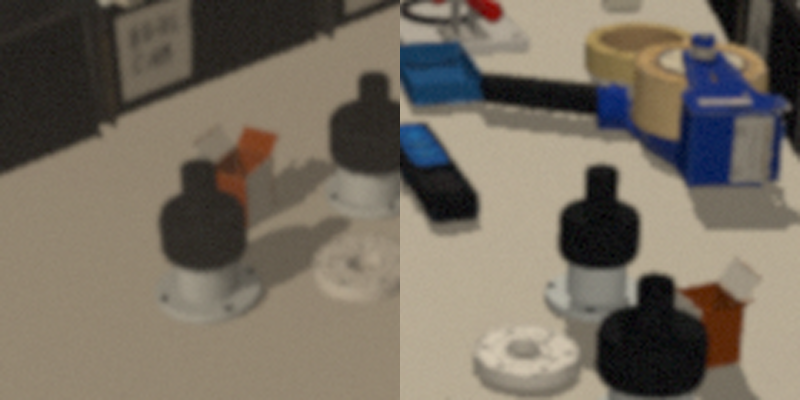

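View pics/l5.png

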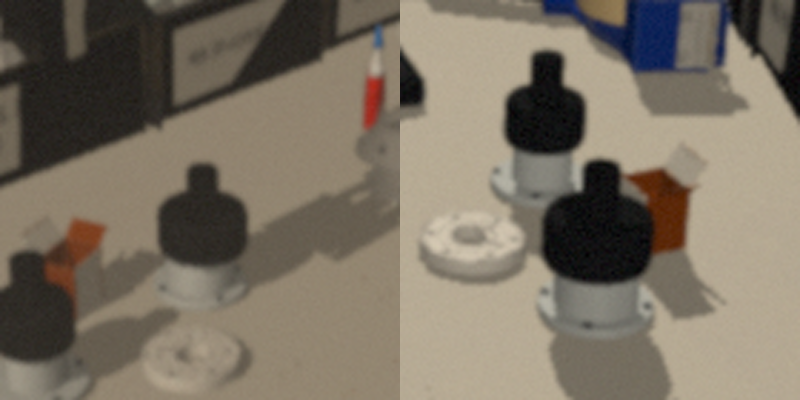

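Both caps are level on their own tubes. The skirt undersides are at about 34 mm, the knob tops at about 94 mm, and the offsets are under 2 mm. The gripper is clear, so I'm handing in.

```bash
python3 -c "
from plant import r
print(r.close_job())"
```

```text
the job is handed in; nothing more can be done
None
```

I put the wider cap (62 mm skirt) on the wider tube and the narrower cap (52 mm skirt) on the narrower tube. Each was lowered fully home and let go, the green look-alike was not touched, and I handed the job in at about 11.5 s of the 50 s allowed.

- **Fit:** In the last pictures from both fixed cameras, each cap sits level on its own tube. The skirt undersides measured about 34 mm and the knob tops about 94 mm above the table.
- **Centring:** The wide cap is about 1.5 mm from its tube's axis and the narrow cap under 1 mm, against the 10 mm limit.
- **Clearance and forces:** The gripper was open with its TCP at 0.23 m, touching nothing. The highest force I read was 6.7 N, while closing on the narrow cap.
- **Disagreement:** The two cameras differed by about 3 mm in absolute x. That is close to the stated calibration error, and the cap-to-tube offsets agreed within about 2 mm.
- **Refused call:** My first move call was refused because its rows lacked some keys; nothing moved.

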